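# Heft three canisters and load the carrier with the full one at the bottom

## Robot

A 6-joint arm with a two-finger parallel gripper is mounted at the origin on a cart in front of the work surface, level with it; the furniture and walls round the work are solid. World frame = base frame: x ahead of the robot, y to its left, z up, the work surface at z = 0. Lengths are in m, angles in degrees, forces in N, time in s.
With the tool pointing down it reaches from about 0.3 to 0.75 m from the base axis. Payload 8.5 kg.
Tool frame: the origin (TCP) lies on the centre line of the jaws, within the pads' length; the fingertips stand 14 mm ahead of it and the grasp point (between the pads) lies 5 mm behind it; z points along the fingers, y is the direction in which the jaws open and shut (so a half turn about z gives the same grasp; the last joint's range is limited). The gripper opens to 85 mm and grips with 20 to 120 N. Pads are 22 mm wide; open, the fingers measure 114 mm over their backs; the gripper's body (76 mm by 85 mm) begins 54 mm behind the grasp point. The pads swing forward as they close: fully open they stand 13 mm farther back than shut.
Start: joints at [59.513, 21.807, 74.336, -0, 83.858, -12.336], TCP at [0.171, 0.523, 0.245] pointing down, gripper open.
Joint ranges: [-178.18, 178.18], [-50.72, 133.34], [12.68, 142.11], [-81.47, 261.47], [9.98, 163.14], [-165.26, 165.26]. Speed limits (degrees/s): [136.94, 136.94, 180, 180, 180, 180].

## Interface

Orientations are given as a 3x3 rotation matrix whose columns are the frame's x, y, z axes.
In Python, from rig import env, optics, order, finder gives the robot as it stands.
- The arm moves only by the tool play_rows, never from a script. Its argument "commands" is a list of rows, each an object of numbers: "grip": the closure, from -1 (fully open) to 1 (shut); "x", "y", "z": the shift along the tool's x, y, z in m; "rx", "ry", "rz": the turn, a rotation vector about the tool's x, y, z in rad. A call has 1 to 12 rows; each row shifts and turns the commanded pose from where the row before left it, along the tool's axes as they then stand; what a row does not reach is not made up. A row lasts 1/8 s, in which the tool goes at most 62.5 mm and 10.7 degrees, less where a joint would pass 70% of its speed; a pose out of reach is approached as far as the arm can. A call is refused whole if a number of a shift passes 0.0625 or a number of a turn 0.188, either way. A call with a gripper value outside its range is refused whole. The fingers move at their own pace and stop on an object; "squeeze" is the grip in N (left out, the last holds). Time passes only in rows, so rows that do not move let the fingers close. It gives the time, the measured TCP pose, the force and the opening at its end, in the units of the state.
- env.observe(): the state, without advancing time (a new reading comes with each control period).
- optics.get_image(name): name is "scene" or "top" or "wrist"; returns a dict with "color" (420x560x3 uint8, blue, green, red), "range_z" (420x560 float32, m along the optical axis (not along the pixel's ray), 0 where there is no reading), "fov_y" (degrees; the focal length in pixels is half the picture's height over the tangent of half this angle, whatever the lens; pixels are square), "cx", "cy" (the principal point, pixels), "dist_coeffs" ([k1, k2, p1, p2, k3] as OpenCV has them; the pictures are not rectified), "cam_to_world" (4x4, takes a point from camera to world coordinates). Camera axes: x right, y down, z forward; pixel columns grow to the right and rows downward; lengths in m; the calibration is good to about 2 mm. A picture is of the moment at which its call begins.
- order.close_job(): hands the job in, once; it reports no verdict.
Trained networks look in the newest picture that a camera, given by its name, has taken for a name from the list of things; names that differ only in an ending like _2 or _b are one class to them, and where a whole thing is asked for, a point or a joint stands for the part that bears it (a point fixed in the world has none). Each returns a list of dicts, best first, with "conf" (0 to 1); they miss things now and then, are a little off and sometimes report something else, mostly with a low value. They report only what shows in the picture. A call takes as long as a camera call. They do not tell look-alikes from the thing itself.
- finder.boxes_of(camera, thing): "point" ([x, y, z] in m, in world coordinates, good to about 4 mm: the middle of the surface that is visible of it).
The state is a dict: "time_s": time; "q": joint angles; "qvel": joint speeds; "joint_efforts": joint torques, N m; "position": TCP position; "tool_rot": TCP orientation; "ft_force": force on the tool from outside, world axes, zero at the start; "wrist_torque": the same for the moment, N m; "grip_width": finger opening in m.
Only numpy, scipy, OpenCV 4.12 (cv2) and the standard library are available. Lean on these libraries where they do the work, as an engineer would, in place of code of your own. Each camera call takes 0.05 s, during which the arm holds its last target.

## Task

Of the three look-alike closed canisters on the bench one is full and clearly the heaviest, the other two are empty. Heft them to find the full one, stand it flat in the low square carrier first, then stand one of the empty canisters squarely on top of it. Keep the canisters upright and leave the remaining empty one standing on the bench beside the carrier.

Things in the scene. Friction and masses are not known exactly. Their poses are not given: they have to be found in the camera images.
- canister_1_center (a point): centre, half-way up, of the first of three closed round canisters that look exactly alike: aluminium body, grey ribbed screw lid of the same diameter; 52 mm diameter, 60 mm high, flat top and foot, upright on the worktop at the start; z up its axis. One of the three is full, 0.55 to 0.70 kg, the others are empty, 0.17 kg; which is full changes from run to run and cannot be seen, only felt by lifting
- canister_2_center (a point): centre, half-way up, of the second of three closed round canisters that look exactly alike: aluminium body, grey ribbed screw lid of the same diameter; 52 mm diameter, 60 mm high, flat top and foot, upright on the worktop at the start; z up its axis. One of the three is full, 0.55 to 0.70 kg, the others are empty, 0.17 kg; which is full changes from run to run and cannot be seen, only felt by lifting
- canister_3_center (a point): centre, half-way up, of the third of three closed round canisters that look exactly alike: aluminium body, grey ribbed screw lid of the same diameter; 52 mm diameter, 60 mm high, flat top and foot, upright on the worktop at the start; z up its axis. One of the three is full, 0.55 to 0.70 kg, the others are empty, 0.17 kg; which is full changes from run to run and cannot be seen, only felt by lifting
- carrier_floor (a point): centre of the inner floor of the carrier; x and y along its walls, z up. The floor lies 6 mm above the worktop, the walls rise 8 mm above the floor; inside 84 x 84 mm, so one canister stands in it with 16 mm of play each way
- canister_1: the whole of canister_1; its origin is the centre of its foot, z upward
- canister_2: the whole of canister_2; its origin is the centre of its foot, z upward
- canister_3: the whole of canister_3; its origin is the centre of its foot, z upward
- carrier: carrier: low square grey plastic tray fixed to the worktop, 94 x 94 mm outside, 14 mm high, walls 5 mm thick, black rubber mat inside, a low steel bar handle on each of its two y sides (the handles reach 64 mm from the centre, 12 mm high); origin at the centre of its underside, z up
Mind the look-alikes: they are no part of the job. What is shaped like the canister_3 but pink or purple is not meant. There is more than one size of the carrier; the job needs the smaller.

How it is judged (in metres and radians):
On the way:
1. the full canister stands in the carrier, let go, with no other canister on it or in it (((horizontal distance between canister_1_center and carrier_floor below 0.026 m and z of canister_1_center in the frame of carrier_floor below 0.036 m and contact force between canister_1 and carrier above 4.3 N and angle between canister_1_center's own z axis and vertical below 0.17 rad and contact force between the fingers and canister_1 below 0.3 N and horizontal distance between each of canister_2_center, canister_3_center and carrier_floor above 0.075 m) or (horizontal distance between canister_2_center and carrier_floor below 0.026 m and z of canister_2_center in the frame of carrier_floor below 0.036 m and contact force between canister_2 and carrier above 4.3 N and angle between canister_2_center's own z axis and vertical below 0.17 rad and contact force between the fingers and canister_2 below 0.3 N and horizontal distance between each of canister_1_center, canister_3_center and carrier_floor above 0.075 m) or (horizontal distance between canister_3_center and carrier_floor below 0.026 m and z of canister_3_center in the frame of carrier_floor below 0.036 m and contact force between canister_3 and carrier above 4.3 N and angle between canister_3_center's own z axis and vertical below 0.17 rad and contact force between the fingers and canister_3 below 0.3 N and horizontal distance between each of canister_1_center, canister_2_center and carrier_floor above 0.075 m))), for 0.2 s.
At the end, for the whole second after the job is handed in: The full canister stands flat on the carrier floor, an empty one stands on top of it, centres within 15 mm of each other sideways; the third stands on the worktop, its centre over 75 mm from the carrier's centre; all upright within 10 degrees and at rest (angle between each of canister_1_center, canister_2_center, canister_3_center's own z axis and vertical below 0.17 rad and linear speed of each of canister_1, canister_2, canister_3 below 0.02 m/s and ((horizontal distance between canister_1_center and carrier_floor below 0.026 m and z of canister_1_center in the frame of carrier_floor below 0.036 m and contact force between canister_1 and carrier above 5.2 N and horizontal distance between canister_2_center and canister_1_center below 0.015 m and z of canister_2_center in the frame of carrier_floor between 0.084 and 0.096 m and contact force between canister_2 and canister_1 between 0.8 and 3.3 N and height (world z) of canister_3_center below 0.036 m and horizontal distance between canister_3_center and carrier_floor above 0.075 m) or (horizontal distance between canister_1_center and carrier_floor below 0.026 m and z of canister_1_center in the frame of carrier_floor below 0.036 m and contact force between canister_1 and carrier above 5.2 N and horizontal distance between canister_3_center and canister_1_center below 0.015 m and z of canister_3_center in the frame of carrier_floor between 0.084 and 0.096 m and contact force between canister_3 and canister_1 between 0.8 and 3.3 N and height (world z) of canister_2_center below 0.036 m and horizontal distance between canister_2_center and carrier_floor above 0.075 m) or (horizontal distance between canister_2_center and carrier_floor below 0.026 m and z of canister_2_center in the frame of carrier_floor below 0.036 m and contact force between canister_2 and carrier above 5.2 N and horizontal distance between canister_1_center and canister_2_center below 0.015 m and z of canister_1_center in the frame of carrier_floor between 0.084 and 0.096 m and contact force between canister_1 and canister_2 between 0.8 and 3.3 N and height (world z) of canister_3_center below 0.036 m and horizontal distance between canister_3_center and carrier_floor above 0.075 m) or (horizontal distance between canister_2_center and carrier_floor below 0.026 m and z of canister_2_center in the frame of carrier_floor below 0.036 m and contact force between canister_2 and carrier above 5.2 N and horizontal distance between canister_3_center and canister_2_center below 0.015 m and z of canister_3_center in the frame of carrier_floor between 0.084 and 0.096 m and contact force between canister_3 and canister_2 between 0.8 and 3.3 N and height (world z) of canister_1_center below 0.036 m and horizontal distance between canister_1_center and carrier_floor above 0.075 m) or (horizontal distance between canister_3_center and carrier_floor below 0.026 m and z of canister_3_center in the frame of carrier_floor below 0.036 m and contact force between canister_3 and carrier above 5.2 N and horizontal distance between canister_1_center and canister_3_center below 0.015 m and z of canister_1_center in the frame of carrier_floor between 0.084 and 0.096 m and contact force between canister_1 and canister_3 between 0.8 and 3.3 N and height (world z) of canister_2_center below 0.036 m and horizontal distance between canister_2_center and carrier_floor above 0.075 m) or (horizontal distance between canister_3_center and carrier_floor below 0.026 m and z of canister_3_center in the frame of carrier_floor below 0.036 m and contact force between canister_3 and carrier above 5.2 N and horizontal distance between canister_2_center and canister_3_center below 0.015 m and z of canister_2_center in the frame of carrier_floor between 0.084 and 0.096 m and contact force between canister_2 and canister_3 between 0.8 and 3.3 N and height (world z) of canister_1_center below 0.036 m and horizontal distance between canister_1_center and carrier_floor above 0.075 m))); the robot touches nothing.
It fails at once if a canister is tipped by more than 45 degrees (angle between any of canister_1_center, canister_2_center, canister_3_center's own z axis and vertical above 0.785 rad).
It also fails if it takes over 72 s, if anything falls off the work surface, if the arm or the gripper's body presses on something with over 40 N, if the wrist force passes 120 N, or if a joint passes its speed limit or range.

## Working session

There is one attempt and no reset: what is moved stays moved. The work goes in short steps, Python scripts to look and compute and a tool call to move; the robot and the scene stay as the last step left them, time stands still between calls to the robot, and variables do not carry over. Pictures are saved under pics/ and viewed, and the job is handed in when it is done.

Besides the shell and the picture viewer there is one more tool, called after "Emit:" in YAML: its name, and indented under it one key for each argument. play_rows: Moves the arm, as the interface text tells. Its arguments: {"type":"object","properties":{"commands":{"type":"array"},"squeeze":{"type":"number"}},"required":["commands"]}

```bash
mkdir -p pics; ls; cat > h.py <<'E'
from rig import env, optics, order, finder
import numpy as np, cv2
def shot(n,f):
    im=optics.get_image(n); cv2.imwrite('pics/'+f,im['color']); return im
def w(im,u,v):
    H=im['color'].shape[0]; f=H/2/np.tan(np.radians(im['fov_y'])/2)
    K=np.array([[f,0,im['cx']],[0,f,im['cy']],[0,0,1]])
    p=cv2.undistortPoints(np.array([[[u,v]]],float),K,np.array(im['dist_coeffs'],float))[0,0]
    d=im['range_z'][int(round(v)),int(round(u))]
    return (im['cam_to_world']@np.array([p[0]*d,p[1]*d,d,1]))[:3]
def px(im,P):
    H=im['color'].shape[0]; f=H/2/np.tan(np.radians(im['fov_y'])/2)
    K=np.array([[f,0,im['cx']],[0,f,im['cy']],[0,0,1]])
    T=np.linalg.inv(im['cam_to_world']); 
    r,_=cv2.Rodrigues(T[:3,:3])
    return cv2.projectPoints(np.array([P],float),r,T[:3,3],K,np.array(im['dist_coeffs'],float))[0].ravel()
E
python3 - <<'E'
from h import *
s=env.observe(); print(s['time_s'],s['position'],s['tool_rot'],s['ft_force'],s['grip_width'])
for n in('top','scene'):
    im=shot(n,n+'0.png')
    for t in('canister_1','carrier','canister_1_center','carrier_floor'):
        for b in finder.boxes_of(n,t): print(n,t,round(b['conf'],2),np.round(b['point'],3),np.round(px(im,b['point'])))
E
```

```text
pics
0.0 [0.17119738 0.52237846 0.24469111] [[-9.50244003e-01  3.11505678e-01 -7.40417925e-04]
 [ 3.11506414e-01  9.50243163e-01 -1.29788209e-03]
 [ 2.99279432e-04 -1.46394960e-03 -9.99998884e-01]] [ 0.21402957 -0.1806225   0.04216062] 0.08513449393278694
top canister_1 0.94 [0.503 0.42  0.062] [140. 229.]
top canister_1 0.92 [ 0.469 -0.337  0.058] [433. 243.]
top canister_1 0.84 [0.486 0.32  0.059] [178. 236.]
top canister_1 0.71 [0.575 0.257 0.061] [203. 202.]
top canister_1 0.67 [0.495 0.122 0.056] [254. 233.]
top carrier 0.89 [ 0.528 -0.135  0.005] [351. 223.]
top carrier 0.79 [0.674 0.022 0.01 ] [293. 171.]
top carrier_floor 0.97 [0.682 0.024 0.011] [292. 168.]
top carrier_floor 0.56 [ 0.526 -0.137  0.01 ] [352. 224.]
scene canister_1 0.93 [ 0.462 -0.362  0.05 ] [327. 298.]
scene canister_1 0.93 [0.489 0.104 0.042] [233. 205.]
scene canister_1 0.68 [0.57  0.247 0.038] [238. 183.]
scene canister_1 0.67 [0.481 0.305 0.039] [203. 181.]
scene canister_1 0.59 [0.487 0.415 0.052] [192. 166.]
scene carrier 0.69 [ 0.526 -0.136 -0.   ] [292. 257.]
scene carrier 0.63 [0.677 0.02  0.011] [310. 214.]
scene canister_1_center 0.93 [ 0.461 -0.36   0.047] [326. 299.]
scene canister_1_center 0.6 [0.486 0.106 0.038] [232. 206.]
scene carrier_floor 0.79 [0.678 0.019 0.012] [311. 214.]
scene carrier_floor 0.69 [ 0.525 -0.136  0.004] [291. 255.]
```

View pics/top0.png

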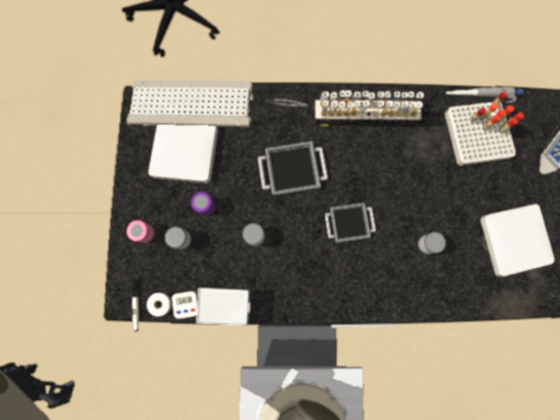

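View pics/scene0.png

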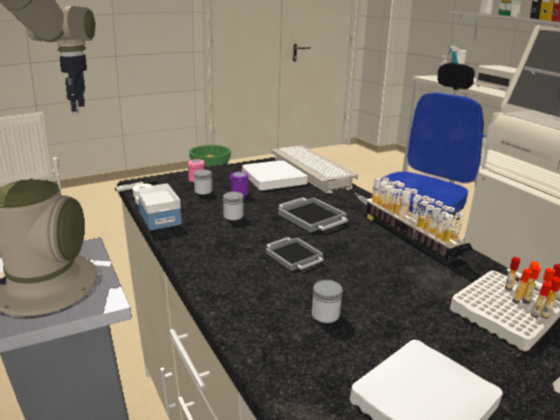

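```bash
python3 - <<'E'
import cv2
a=cv2.imread('pics/top0.png')[140:280,110:460]
cv2.imwrite('pics/crop0.png',cv2.resize(a,(800,320),interpolation=cv2.INTER_CUBIC))
E
```

```text
(no output)
```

View pics/crop0.png

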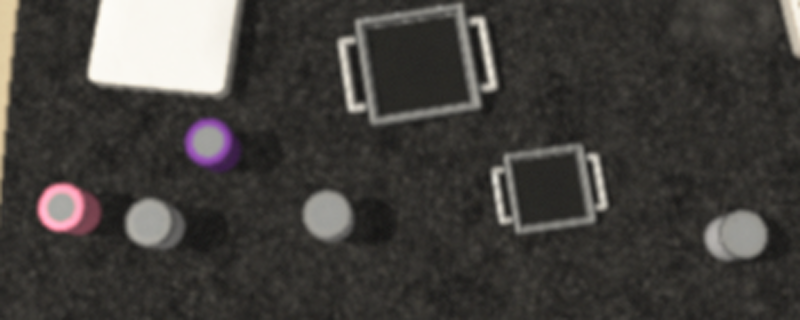

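Candidates: the grey canisters are at top-view pixels (178,236), (254,233) and (433,243). The pink one at (140,229) and the purple one at (203,202) are decoys. The carriers are at (351,223) and (293,170); the first is clearly smaller, so it is the one meant. The enlarged crop confirms this.

```bash
cat >> h.py <<'E'
def cloud(im):
    H,W=im['range_z'].shape; f=H/2/np.tan(np.radians(im['fov_y'])/2)
    K=np.array([[f,0,im['cx']],[0,f,im['cy']],[0,0,1]])
    u,v=np.meshgrid(np.arange(W),np.arange(H))
    p=cv2.undistortPoints(np.stack([u,v],-1).reshape(-1,1,2).astype(float),K,np.array(im['dist_coeffs'],float))[:,0]
    d=im['range_z'].reshape(-1,1)
    P=np.hstack([p*d,d,np.ones_like(d)])@im['cam_to_world'].T
    return P[:,:3].reshape(H,W,3)
def lid(C,x,y,z0=.05,z1=.072):
    m=(np.hypot(C[...,0]-x,C[...,1]-y)<.045)&(C[...,2]>z0)&(C[...,2]<z1)
    q=C[m]; 
    if len(q)<5: return None
    (c,r)=cv2.minEnclosingCircle(q[:,:2].astype(np.float32))
    return np.round(q.mean(0),4),np.round(c,4),round(r,4),len(q)
E
python3 - <<'E'
from h import *
for n in('top','scene'):
    im=optics.get_image(n); C=cloud(im)
    for x,y in((.486,.32),(.495,.122),(.469,-.34)): print(n,lid(C,x,y))
    m=(np.hypot(C[...,0]-.527,C[...,1]+.136)<.085)&(C[...,2]>.0085)&(C[...,2]<.03)
    q=C[m][:,:2].astype(np.float32); print(cv2.minAreaRect(q),q.mean(0),len(q))
im=shot('wrist','wr0.png')
print(im['cam_to_world'])
E
```

```text
top (array([0.4849, 0.3258, 0.0601]), array([0.4853, 0.3271]), 0.0275, 330)
top (array([0.4932, 0.1256, 0.0596]), array([0.4931, 0.1257]), 0.027, 336)
top (array([ 0.471 , -0.3425,  0.0592]), array([ 0.4713, -0.3439]), 0.0279, 333)
((0.5293447375297546, -0.13154594600200653), (0.09451481699943542, 0.12868784368038177), 8.44340705871582) [ 0.53026855 -0.13113786] 445
scene (array([0.4846, 0.3162, 0.059 ]), array([0.4865, 0.3215]), 0.0276, 133)
scene (array([0.4932, 0.1156, 0.0587]), array([0.496 , 0.1216]), 0.0274, 174)
scene (array([ 0.4689, -0.3519,  0.0596]), array([ 0.472 , -0.3471]), 0.0273, 488)
((0.5314112305641174, -0.13455647230148315), (0.09754780679941177, 0.1302277147769928), 8.38621711730957) [ 0.53077734 -0.13865611] 515
[[ 3.11363678e-01  9.14754555e-01  2.57442740e-01  1.05304809e-01]
 [ 9.50290397e-01 -2.99461641e-01 -8.52694949e-02  5.43056475e-01]
 [-9.06433417e-04  2.71195187e-01 -9.62523947e-01  3.73163714e-01]
 [ 0.00000000e+00  0.00000000e+00  0.00000000e+00  1.00000000e+00]]
```

View pics/wr0.png

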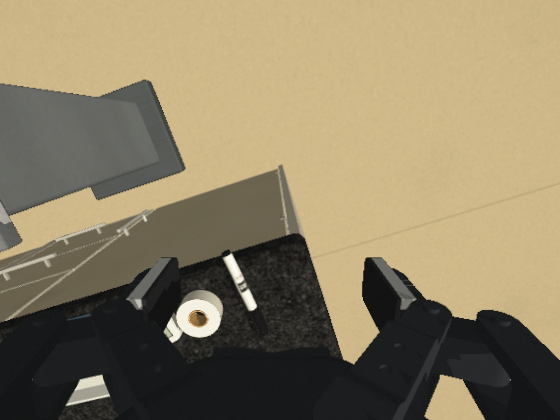

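Emit:
play_rows:
  commands:
    - {"grip":-1,"x":-0.04,"y":-0.01,"z":0.01}
    - {"grip":-1,"x":-0.05,"y":-0.0125,"z":0.014}
    - {"grip":-1,"x":-0.05,"y":-0.0125,"z":0.014}
    - {"grip":-1,"x":-0.05,"y":-0.0125,"z":0.014}
    - {"grip":-1,"x":-0.05,"y":-0.0125,"z":0.014}
    - {"grip":-1,"x":-0.05,"y":-0.0125,"z":0.014}
    - {"grip":-1,"x":-0.04,"y":-0.01,"z":0.012}
    - {"grip":-1,"x":-0.03,"y":-0.007,"z":0.008}
    - {"grip":-1}
    - {"grip":-1}
  squeeze: 60

```text
invalid input at $.commands[0]: expected keys grip, x, y, z, rx, ry, rz
```

```bash
cat > t.py <<'E'
from h import *
import sys
# usage: t.py pic x y : shift to target
def go(x,y,s=None):
    s=s or env.observe(); d=np.array([x,y,s['position'][2]])-s['position']; return np.round(s['tool_rot'].T@d if hasattr(s['tool_rot'],'T') else np.array(s['tool_rot']).T@d,4)
E
python3 - <<'E'
from t import *
s=env.observe(); print(s['time_s'],s['position'],s['ft_force'])
im=shot('wrist','wr1.png'); C=cloud(im)
print(lid(C,.485,.325)); print(go(.485,.325)); print(np.round(s['tool_rot'],3))
E
```

```text
0.65 [0.17132305 0.52259827 0.24533469] [ 1.42757352 -0.33303982  0.62171104]
None
[-0.3596 -0.0901 -0.    ]
[[-0.95   0.312  0.   ]
 [ 0.312  0.95   0.   ]
 [ 0.     0.    -1.   ]]
```

View pics/wr1.png

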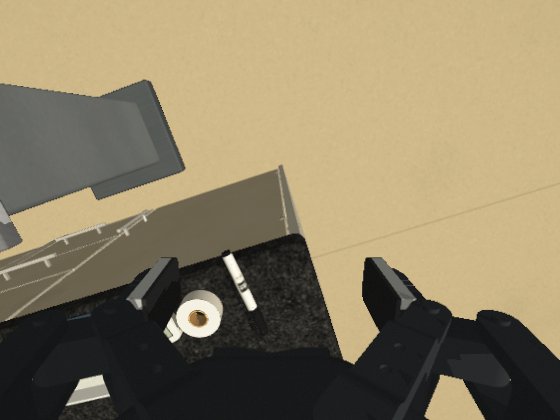

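All the keys are required in each row; I'll resend the move with them filled in.

Emit:
play_rows:
  commands:
    - {"grip":-1,"x":-0.04,"y":-0.01,"z":0.01,"rx":0,"ry":0,"rz":0}
    - {"grip":-1,"x":-0.05,"y":-0.0125,"z":0.014,"rx":0,"ry":0,"rz":0}
    - {"grip":-1,"x":-0.05,"y":-0.0125,"z":0.014,"rx":0,"ry":0,"rz":0}
    - {"grip":-1,"x":-0.05,"y":-0.0125,"z":0.014,"rx":0,"ry":0,"rz":0}
    - {"grip":-1,"x":-0.05,"y":-0.0125,"z":0.014,"rx":0,"ry":0,"rz":0}
    - {"grip":-1,"x":-0.05,"y":-0.0125,"z":0.014,"rx":0,"ry":0,"rz":0}
    - {"grip":-1,"x":-0.04,"y":-0.01,"z":0.012,"rx":0,"ry":0,"rz":0}
    - {"grip":-1,"x":-0.03,"y":-0.0076,"z":0.008,"rx":0,"ry":0,"rz":0}
    - {"grip":-1,"x":0,"y":0,"z":0,"rx":0,"ry":0,"rz":0}
    - {"grip":-1,"x":0,"y":0,"z":0,"rx":0,"ry":0,"rz":0}
  squeeze: 60

```text
time_s: 1.95
position: [0.4848, 0.3252, 0.1455]
tool_rot: [[-0.95, 0.311, -0.0], [0.311, 0.95, 0.0], [0.0, 0.0, -1.0]]
ft_force: [-0.1, 0.7, -0.5]
grip_width: 0.0851
```

```bash
python3 - <<'E'
from t import *
s=env.observe(); print(s['time_s'],s['position'],s['ft_force'])
im=shot('wrist','wr2.png'); C=cloud(im)
l=lid(C,.485,.325);print(l)
if l: print(go(*l[0][:2]),go(*l[1]))
print(np.round(s['tool_rot'],3))
E
```

```text
1.95 [0.48484111 0.32521948 0.14551436] [-0.07680528  0.65638323 -0.45059035]
(array([0.4828, 0.3257, 0.0591]), array([0.4844, 0.3254]), 0.0272, 3910)
[ 0.0018 -0.0004 -0.    ] [ 0.0002 -0.0001 -0.    ]
[[-0.95   0.311 -0.   ]
 [ 0.311  0.95   0.   ]
 [ 0.     0.    -1.   ]]
```

View pics/wr2.png

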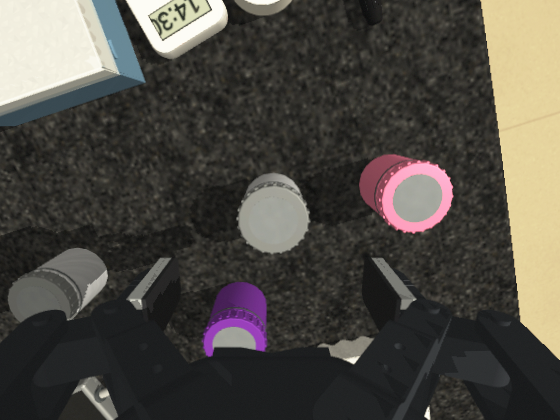

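The grey canister at (273,213) is centred between the jaws, with the pink one at (413,195) and the purple one at (237,330) clear of it. Next I'll go down, grip and heft it.

Emit:
play_rows:
  commands:
    - {"grip":-1,"x":0,"y":0,"z":0.035,"rx":0,"ry":0,"rz":0}
    - {"grip":-1,"x":0,"y":0,"z":0.045,"rx":0,"ry":0,"rz":0}
    - {"grip":-1,"x":0,"y":0,"z":0.025,"rx":0,"ry":0,"rz":0}
    - {"grip":1,"x":0,"y":0,"z":0,"rx":0,"ry":0,"rz":0}
    - {"grip":1,"x":0,"y":0,"z":0,"rx":0,"ry":0,"rz":0}
    - {"grip":1,"x":0,"y":0,"z":0,"rx":0,"ry":0,"rz":0}
    - {"grip":1,"x":0,"y":0,"z":0,"rx":0,"ry":0,"rz":0}
    - {"grip":1,"x":0,"y":0,"z":0,"rx":0,"ry":0,"rz":0}
  squeeze: 60

```text
time_s: 3.0
position: [0.486, 0.3258, 0.0423]
tool_rot: [[-0.95, 0.311, 0.003], [0.311, 0.95, 0.002], [-0.002, 0.003, -1.0]]
ft_force: [-1.4, 4.6, 7.6]
grip_width: 0.0509
```

Emit:
play_rows:
  commands:
    - {"grip":1,"x":0,"y":0,"z":-0.01,"rx":0,"ry":0,"rz":0}
    - {"grip":1,"x":0,"y":0,"z":-0.01,"rx":0,"ry":0,"rz":0}
    - {"grip":1,"x":0,"y":0,"z":0,"rx":0,"ry":0,"rz":0}
    - {"grip":1,"x":0,"y":0,"z":0,"rx":0,"ry":0,"rz":0}

```text
time_s: 3.5
position: [0.4851, 0.3247, 0.0601]
tool_rot: [[-0.95, 0.312, -0.001], [0.312, 0.95, -0.0], [0.0, -0.0, -1.0]]
ft_force: [0.2, -0.1, -5.8]
grip_width: 0.051
```

Emit:
play_rows:
  commands:
    - {"grip":1,"x":0,"y":0,"z":-0.015,"rx":0,"ry":0,"rz":0}
    - {"grip":1,"x":0,"y":0,"z":-0.015,"rx":0,"ry":0,"rz":0}
    - {"grip":1,"x":0,"y":0,"z":-0.03,"rx":0,"ry":0,"rz":0}
    - {"grip":1,"x":0,"y":0,"z":-0.03,"rx":0,"ry":0,"rz":0}
    - {"grip":1,"x":0,"y":0,"z":0,"rx":0,"ry":0,"rz":0}
    - {"grip":1,"x":0,"y":0,"z":0,"rx":0,"ry":0,"rz":0}
    - {"grip":1,"x":0,"y":0,"z":0,"rx":0,"ry":0,"rz":0}

```text
time_s: 4.38
position: [0.4848, 0.3246, 0.149]
tool_rot: [[-0.95, 0.312, -0.002], [0.312, 0.95, -0.001], [0.002, -0.002, -1.0]]
ft_force: [-0.6, 1.0, -5.3]
grip_width: 0.0511
```

```bash
python3 - <<'E'
from t import *
for i in range(4):
    print(env.observe()['ft_force']); im=optics.get_image('wrist')
cv2.imwrite('pics/wr3.png',im['color'])
print(go(.530,-.132), env.observe()['position'],env.observe()['q'])
E
```

```text
[-0.58995679  0.96512464 -5.27576416]
[ 0.07849988 -0.36194357 -5.94819218]
[ 0.4990055  -0.08940214 -4.98459683]
[-0.03871128  0.65961208 -6.03812432]
[-1.849e-01 -4.201e-01  1.000e-04] [0.48521726 0.32479561 0.14972706] [ 2.21881955e+01  2.99041500e+01  7.73590398e+01  4.10135494e-04
  7.27972548e+01 -4.96593896e+01]
```

View pics/wr3.png

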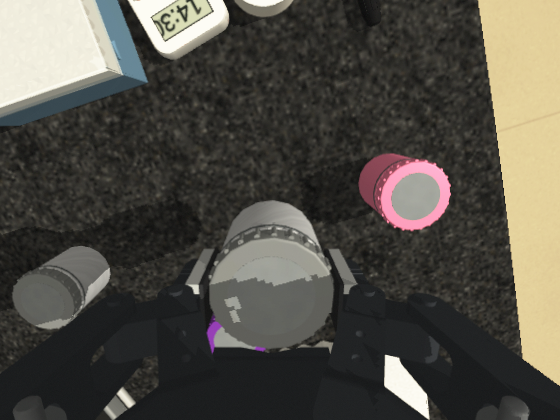

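The heft reads about 5.6 N, so this is the full one (an empty would read 1.7 N). The picture shows it upright in the jaws at (270,290). Next I'll carry it to the small carrier.

Emit:
play_rows:
  commands:
    - {"grip":1,"x":-0.01,"y":-0.022,"z":0,"rx":0,"ry":0,"rz":0}
    - {"grip":1,"x":-0.018,"y":-0.042,"z":0,"rx":0,"ry":0,"rz":0}
    - {"grip":1,"x":-0.021,"y":-0.048,"z":0,"rx":0,"ry":0,"rz":0}
    - {"grip":1,"x":-0.021,"y":-0.048,"z":0,"rx":0,"ry":0,"rz":0}
    - {"grip":1,"x":-0.021,"y":-0.048,"z":0,"rx":0,"ry":0,"rz":0}
    - {"grip":1,"x":-0.021,"y":-0.048,"z":0,"rx":0,"ry":0,"rz":0}
    - {"grip":1,"x":-0.021,"y":-0.048,"z":0,"rx":0,"ry":0,"rz":0}
    - {"grip":1,"x":-0.021,"y":-0.048,"z":0,"rx":0,"ry":0,"rz":0}
    - {"grip":1,"x":-0.018,"y":-0.042,"z":0,"rx":0,"ry":0,"rz":0}
    - {"grip":1,"x":-0.01,"y":-0.02,"z":0,"rx":0,"ry":0,"rz":0}
    - {"grip":1,"x":-0.003,"y":-0.006,"z":0,"rx":0,"ry":0,"rz":0}
    - {"grip":1,"x":0,"y":0,"z":0,"rx":0,"ry":0,"rz":0}

```text
time_s: 6.08
position: [0.5302, -0.1312, 0.1502]
tool_rot: [[-0.95, 0.311, -0.0], [0.311, 0.95, 0.001], [0.001, 0.0, -1.0]]
ft_force: [0.6, 0.2, -5.2]
grip_width: 0.0508
```

```bash
python3 - <<'E'
from t import *
s=env.observe(); print(s['time_s'],s['position'],s['ft_force'],s['q'],go(.53,-.132))
im=shot('wrist','wr4.png')
for c in ('top','scene'):
    optics.get_image(c)
    for b in finder.boxes_of(c,'carrier')+finder.boxes_of(c,'carrier_floor'): print(c,b['conf'],np.round(b['point'],3))
E
```

```text
6.075 [ 0.53022273 -0.13120102  0.15016916] [ 0.61399867  0.15689421 -5.1919531 ] [-2.63289302e+01  2.64771747e+01  8.36058834e+01  1.89939266e-02
  6.99530181e+01 -9.82019029e+01] [-0.     -0.0008 -0.    ]
top 0.72 [0.677 0.017 0.009]
top 0.42 [ 0.553 -0.085  0.011]
top 0.77 [0.684 0.023 0.011]
top 0.68 [0.494 0.126 0.061]
top 0.54 [ 0.549 -0.079  0.013]
scene 0.63 [ 0.694 -0.001  0.008]
scene 0.6 [ 0.526 -0.136  0.004]
scene 0.95 [ 0.688 -0.     0.013]
scene 0.55 [ 0.528 -0.134  0.004]
```

View pics/wr4.png

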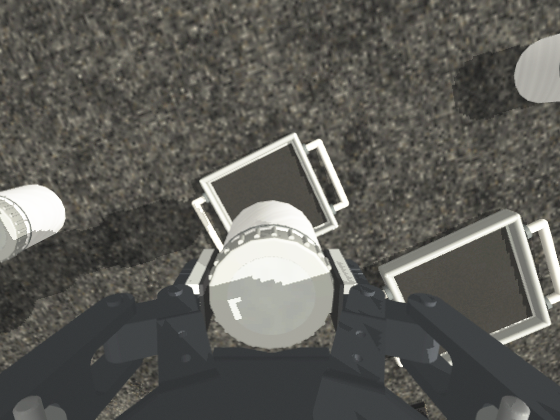

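```bash
python3 - <<'E'
from t import *
im=optics.get_image('wrist');C=cloud(im)
m=(np.hypot(C[...,0]-.53,C[...,1]+.132)<.066)&(C[...,2]>.009)&(C[...,2]<.02)
for u,v in((203,182),(294,138),(334,224)): print(C[v-2:v+3,u-2:u+3].reshape(-1,3).round(3)[[0,6,12,18,24]].tolist())
c=np.array([.53,-.132]);a=np.radians(8.4)
for sx,sy in((1,1),(1,-1),(-1,1),(-1,-1)):
    d=np.array([[np.cos(a),-np.sin(a)],[np.sin(a),np.cos(a)]])@np.array([sx,sy])*.047
    P=np.r_[c+d,.014]; p=px(im,P); print(P.round(3),p); cv2.circle(im['color'],tuple(int(t) for t in p.round()),3,(0,0,255),-1)
cv2.imwrite('pics/wr5.png',im['color'])
E
```

```text
[[0.491, -0.184, 0.014], [0.492, -0.183, 0.014], [0.494, -0.183, 0.013], [0.495, -0.182, 0.015], [0.496, -0.182, 0.012]]
[[0.48, -0.098, 0.013], [0.481, -0.097, 0.014], [0.482, -0.097, 0.012], [0.483, -0.096, 0.013], [0.485, -0.095, 0.012]]
[[0.564, -0.086, 0.013], [0.565, -0.085, 0.014], [0.567, -0.084, 0.012], [0.568, -0.084, 0.013], [0.569, -0.083, 0.014]]
[ 0.57  -0.079  0.014] [341.16047598 225.55812907]
[ 0.583 -0.172  0.014] [249.1195022  267.72480392]
[ 0.477 -0.092  0.014] [296.96118812 129.66056775]
[ 0.49  -0.185  0.014] [199.00315789 179.47510684]
```

View pics/wr5.png

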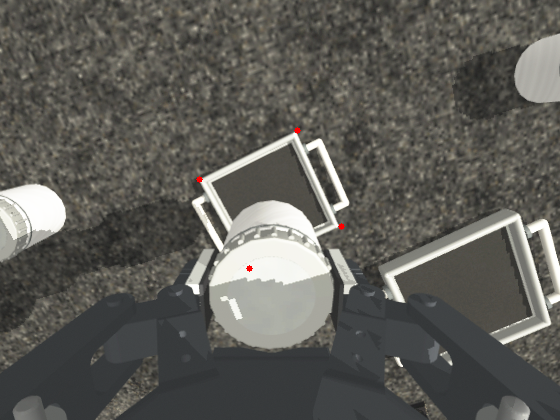

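The projected corners (red) fall within about 4 px of the carrier's rim corners at (203,182), (294,138) and (334,224). That puts the centre about 3 mm to −y, so I'll shift slightly and lower.

Emit:
play_rows:
  commands:
    - {"grip":1,"x":-0.001,"y":-0.004,"z":0.015,"rx":0,"ry":0,"rz":0}
    - {"grip":1,"x":0,"y":0,"z":0.03,"rx":0,"ry":0,"rz":0}
    - {"grip":1,"x":0,"y":0,"z":0.03,"rx":0,"ry":0,"rz":0}
    - {"grip":1,"x":0,"y":0,"z":0.015,"rx":0,"ry":0,"rz":0}
    - {"grip":1,"x":0,"y":0,"z":0.008,"rx":0,"ry":0,"rz":0}
    - {"grip":1,"x":0,"y":0,"z":0,"rx":0,"ry":0,"rz":0}
    - {"grip":1,"x":0,"y":0,"z":0,"rx":0,"ry":0,"rz":0}

```text
time_s: 7.35
position: [0.5305, -0.1362, 0.0531]
tool_rot: [[-0.95, 0.312, 0.002], [0.312, 0.95, -0.001], [-0.002, -0.0, -1.0]]
ft_force: [-0.4, -0.3, -4.9]
grip_width: 0.0509
```

Emit:
play_rows:
  commands:
    - {"grip":1,"x":0,"y":0,"z":0.002,"rx":0,"ry":0,"rz":0}
    - {"grip":1,"x":0,"y":0,"z":0.002,"rx":0,"ry":0,"rz":0}
    - {"grip":1,"x":0,"y":0,"z":0,"rx":0,"ry":0,"rz":0}

```text
time_s: 7.72
position: [0.5301, -0.136, 0.0484]
tool_rot: [[-0.95, 0.312, 0.0], [0.312, 0.95, -0.0], [-0.0, -0.0, -1.0]]
ft_force: [0.7, 0.0, -5.1]
grip_width: 0.0508
```

Emit:
play_rows:
  commands:
    - {"grip":1,"x":0,"y":0,"z":0.0015,"rx":0,"ry":0,"rz":0}
    - {"grip":1,"x":0,"y":0,"z":0,"rx":0,"ry":0,"rz":0}
    - {"grip":1,"x":0,"y":0,"z":0,"rx":0,"ry":0,"rz":0}

```text
time_s: 8.1
position: [0.5302, -0.1361, 0.0483]
tool_rot: [[-0.95, 0.311, 0.001], [0.311, 0.95, -0.001], [-0.001, -0.0, -1.0]]
ft_force: [-4.1, -0.7, 9.3]
grip_width: 0.0505
```

Contact with the carrier floor is made; I'll release and rise.

Emit:
play_rows:
  commands:
    - {"grip":0.2,"x":0,"y":0,"z":0,"rx":0,"ry":0,"rz":0}
    - {"grip":-1,"x":0,"y":0,"z":0,"rx":0,"ry":0,"rz":0}
    - {"grip":-1,"x":0,"y":0,"z":0,"rx":0,"ry":0,"rz":0}
    - {"grip":-1,"x":0,"y":0,"z":0,"rx":0,"ry":0,"rz":0}
    - {"grip":-1,"x":0,"y":0,"z":-0.02,"rx":0,"ry":0,"rz":0}
    - {"grip":-1,"x":0,"y":0,"z":-0.04,"rx":0,"ry":0,"rz":0}
    - {"grip":-1,"x":0,"y":0,"z":-0.05,"rx":0,"ry":0,"rz":0}
    - {"grip":-1,"x":0,"y":0,"z":-0.03,"rx":0,"ry":0,"rz":0}
    - {"grip":-1,"x":0,"y":0,"z":0,"rx":0,"ry":0,"rz":0}

```text
time_s: 9.22
position: [0.5308, -0.1363, 0.1889]
tool_rot: [[-0.95, 0.311, 0.004], [0.311, 0.95, -0.002], [-0.005, -0.001, -1.0]]
ft_force: [-0.0, 0.8, -0.9]
grip_width: 0.0857
```

```bash
python3 - <<'E'
from t import *
s=env.observe(); print(s['time_s'],s['position'],s['ft_force'],s['q'])
im=shot('wrist','wr6.png'); C=cloud(im)
print(lid(C,.53,-.136,.055,.08))
print(go(.4932,.1256))
E
```

```text
9.225 [ 0.53076311 -0.13632412  0.18889392] [-0.03979059  0.82025298 -0.85295856] [-2.67873649e+01  2.42112029e+01  8.02911580e+01  2.47219704e-03
  7.52274512e+01 -9.86400041e+01]
(array([ 0.5273, -0.1371,  0.065 ]), array([ 0.5288, -0.1377]), 0.0273, 2943)
[ 1.165e-01  2.371e-01 -2.000e-04]
```

View pics/wr6.png

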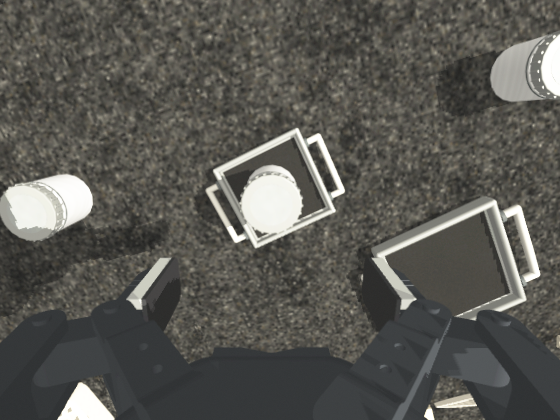

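The full canister stands inside the small carrier at (272,200), and the rim is visible all round it. Next I'll fetch the empty at (0.493, 0.126).

Emit:
play_rows:
  commands:
    - {"grip":-1,"x":0.0125,"y":0.025,"z":0,"rx":0,"ry":0,"rz":0}
    - {"grip":-1,"x":0.02,"y":0.042,"z":0.004,"rx":0,"ry":0,"rz":0}
    - {"grip":-1,"x":0.024,"y":0.048,"z":0.01,"rx":0,"ry":0,"rz":0}
    - {"grip":-1,"x":0.024,"y":0.048,"z":0.01,"rx":0,"ry":0,"rz":0}
    - {"grip":-1,"x":0.02,"y":0.042,"z":0.01,"rx":0,"ry":0,"rz":0}
    - {"grip":-1,"x":0.012,"y":0.025,"z":0.01,"rx":0,"ry":0,"rz":0}
    - {"grip":-1,"x":0.004,"y":0.007,"z":0,"rx":0,"ry":0,"rz":0}
    - {"grip":-1,"x":0,"y":0,"z":0,"rx":0,"ry":0,"rz":0}

```text
time_s: 10.28
position: [0.4931, 0.1253, 0.1424]
tool_rot: [[-0.95, 0.311, -0.001], [0.311, 0.95, -0.0], [0.001, -0.0, -1.0]]
ft_force: [0.9, -0.8, -0.7]
grip_width: 0.0856
```

```bash
python3 - <<'E'
from t import *
s=env.observe(); print(s['time_s'],s['position'],s['ft_force'])
im=shot('wrist','wr7.png'); C=cloud(im)
l=lid(C,.493,.1256);print(l,go(*l[1]))
E
```

```text
10.275 [0.49305572 0.12528269 0.14239939] [ 0.85922065 -0.76671149 -0.65703816]
(array([0.4925, 0.1239, 0.059 ]), array([0.4941, 0.1234]), 0.0272, 4000) [-0.0012 -0.0011  0.    ]
```

View pics/wr7.png

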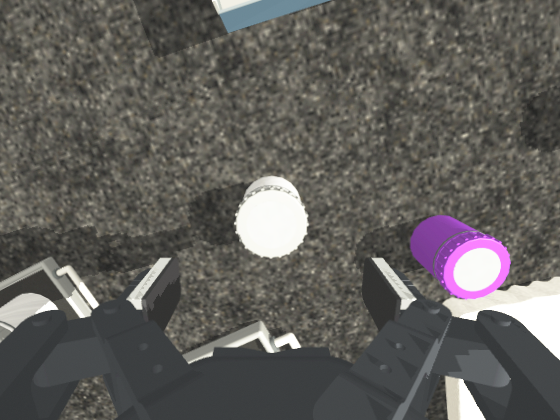

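The grey canister is at (272,217), centred; the purple decoy is off at (470,265).

Emit:
play_rows:
  commands:
    - {"grip":-1,"x":-0.001,"y":-0.001,"z":0.035,"rx":0,"ry":0,"rz":0}
    - {"grip":-1,"x":0,"y":0,"z":0.042,"rx":0,"ry":0,"rz":0}
    - {"grip":-1,"x":0,"y":0,"z":0.025,"rx":0,"ry":0,"rz":0}
    - {"grip":1,"x":0,"y":0,"z":0,"rx":0,"ry":0,"rz":0}
    - {"grip":1,"x":0,"y":0,"z":0,"rx":0,"ry":0,"rz":0}
    - {"grip":1,"x":0,"y":0,"z":0,"rx":0,"ry":0,"rz":0}
    - {"grip":1,"x":0,"y":0,"z":0,"rx":0,"ry":0,"rz":0}
    - {"grip":1,"x":0,"y":0,"z":0,"rx":0,"ry":0,"rz":0}
  squeeze: 40

```text
time_s: 11.32
position: [0.4947, 0.1239, 0.0422]
tool_rot: [[-0.95, 0.312, 0.003], [0.312, 0.95, -0.001], [-0.003, 0.0, -1.0]]
ft_force: [-0.9, -2.9, 7.5]
grip_width: 0.0514
```

Emit:
play_rows:
  commands:
    - {"grip":1,"x":0,"y":0,"z":-0.015,"rx":0,"ry":0,"rz":0}
    - {"grip":1,"x":0,"y":0,"z":-0.03,"rx":0,"ry":0,"rz":0}
    - {"grip":1,"x":0,"y":0,"z":-0.05,"rx":0,"ry":0,"rz":0}
    - {"grip":1,"x":0,"y":0,"z":-0.04,"rx":0,"ry":0,"rz":0}
    - {"grip":1,"x":0,"y":0,"z":-0.015,"rx":0,"ry":0,"rz":0}
    - {"grip":1,"x":0,"y":0,"z":0,"rx":0,"ry":0,"rz":0}
    - {"grip":1,"x":0,"y":0,"z":0,"rx":0,"ry":0,"rz":0}
    - {"grip":1,"x":0,"y":0,"z":0,"rx":0,"ry":0,"rz":0}

```text
time_s: 12.32
position: [0.4934, 0.1242, 0.1899]
tool_rot: [[-0.95, 0.312, -0.002], [0.312, 0.95, 0.0], [0.002, -0.001, -1.0]]
ft_force: [0.3, 0.4, -2.6]
grip_width: 0.0511
```

```bash
python3 - <<'E'
from t import *
for i in range(4):
    s=env.observe();print(s['ft_force'].round(1)); im=optics.get_image('top')
C=cloud(im)
print(lid(C,.53,-.136,.055,.08), s['position'])
im=optics.get_image('scene');print(lid(cloud(im),.53,-.136,.055,.08))
print(go(.530,-.1365))
E
```

```text
[ 0.3  0.4 -2.6]
[-0.2 -0.  -2.4]
[-0.1 -0.1 -2.3]
[-0.  -0.1 -2.3]
(array([ 0.5276, -0.1349,  0.0652]), array([ 0.5279, -0.1356]), 0.0273, 335) [0.49363844 0.12424731 0.1903158 ]
(array([ 0.5263, -0.1435,  0.0647]), array([ 0.5292, -0.1384]), 0.0277, 294)
[-0.1157 -0.2365 -0.    ]
```

Weight about 2 N, so this one is empty. I'll carry it over the full one.

Emit:
play_rows:
  commands:
    - {"grip":1,"x":-0.01,"y":-0.022,"z":0,"rx":0,"ry":0,"rz":0}
    - {"grip":1,"x":-0.02,"y":-0.04,"z":0,"rx":0,"ry":0,"rz":0}
    - {"grip":1,"x":-0.024,"y":-0.048,"z":0,"rx":0,"ry":0,"rz":0}
    - {"grip":1,"x":-0.024,"y":-0.048,"z":0,"rx":0,"ry":0,"rz":0}
    - {"grip":1,"x":-0.02,"y":-0.043,"z":0,"rx":0,"ry":0,"rz":0}
    - {"grip":1,"x":-0.0125,"y":-0.026,"z":0,"rx":0,"ry":0,"rz":0}
    - {"grip":1,"x":-0.005,"y":-0.0095,"z":0,"rx":0,"ry":0,"rz":0}
    - {"grip":1,"x":0,"y":0,"z":0.03,"rx":0,"ry":0,"rz":0}
    - {"grip":1,"x":0,"y":0,"z":0.03,"rx":0,"ry":0,"rz":0}
    - {"grip":1,"x":0,"y":0,"z":0.01,"rx":0,"ry":0,"rz":0}
    - {"grip":1,"x":0,"y":0,"z":0,"rx":0,"ry":0,"rz":0}
    - {"grip":1,"x":0,"y":0,"z":0,"rx":0,"ry":0,"rz":0}

```text
time_s: 14.08
position: [0.5304, -0.1365, 0.122]
tool_rot: [[-0.95, 0.311, 0.002], [0.311, 0.95, -0.001], [-0.002, -0.0, -1.0]]
ft_force: [-0.3, 0.2, -1.9]
grip_width: 0.0514
```

```bash
python3 - <<'E'
from t import *
s=env.observe(); print(s['time_s'],s['position'],s['ft_force'],go(.5295,-.1365))
shot('wrist','wr8.png'); im=shot('scene','sc8.png')
a=im['color'][170:290,220:380]; cv2.imwrite('pics/sc8c.png',cv2.resize(a,(800,600),interpolation=cv2.INTER_CUBIC))
E
```

```text
14.075 [ 0.53042441 -0.13647075  0.1219658 ] [-0.29269262  0.20691882 -1.94607251] [ 0.0009 -0.0003 -0.    ]
```

View pics/sc8c.png

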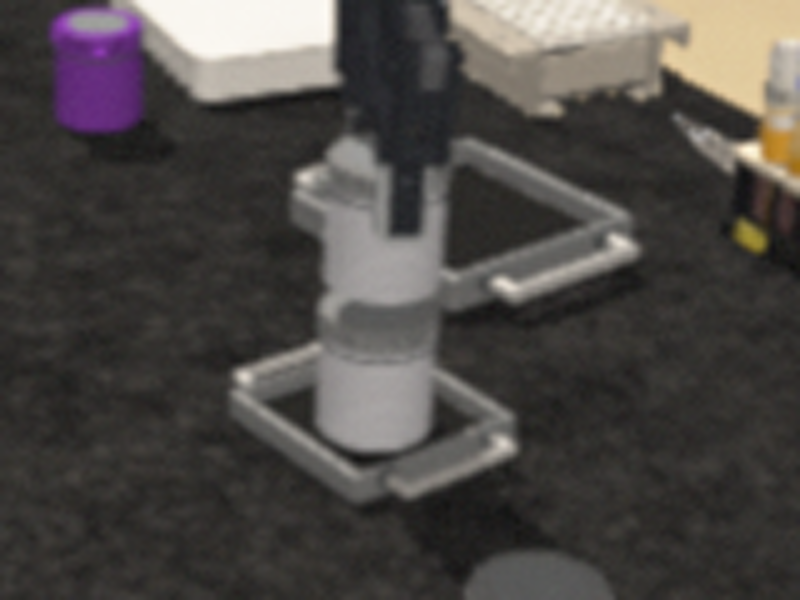

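The crop shows the empty, upright in the jaws, right above the full one, which is in the carrier at crop (375,390). I'll lower it until it touches.

Emit:
play_rows:
  commands:
    - {"grip":1,"x":0.0005,"y":0,"z":0.006,"rx":0,"ry":0,"rz":0}
    - {"grip":1,"x":0,"y":0,"z":0.005,"rx":0,"ry":0,"rz":0}
    - {"grip":1,"x":0,"y":0,"z":0,"rx":0,"ry":0,"rz":0}
    - {"grip":1,"x":0,"y":0,"z":0.0015,"rx":0,"ry":0,"rz":0}
    - {"grip":1,"x":0,"y":0,"z":0,"rx":0,"ry":0,"rz":0}

```text
time_s: 14.8
position: [0.5294, -0.1364, 0.1084]
tool_rot: [[-0.95, 0.312, 0.0], [0.312, 0.95, -0.0], [-0.0, -0.0, -1.0]]
ft_force: [-0.0, 0.4, -2.2]
grip_width: 0.0512
```

Emit:
play_rows:
  commands:
    - {"grip":1,"x":0,"y":0,"z":0.001,"rx":0,"ry":0,"rz":0}
    - {"grip":1,"x":0,"y":0,"z":0,"rx":0,"ry":0,"rz":0}

```text
time_s: 15.05
position: [0.5296, -0.1364, 0.1083]
tool_rot: [[-0.95, 0.311, 0.001], [0.311, 0.95, -0.001], [-0.001, -0.0, -1.0]]
ft_force: [-2.4, 1.6, 6.3]
grip_width: 0.0511
```

Contact. I'll release and back off upward.

Emit:
play_rows:
  commands:
    - {"grip":0.2,"x":0,"y":0,"z":0,"rx":0,"ry":0,"rz":0}
    - {"grip":-1,"x":0,"y":0,"z":0,"rx":0,"ry":0,"rz":0}
    - {"grip":-1,"x":0,"y":0,"z":0,"rx":0,"ry":0,"rz":0}
    - {"grip":-1,"x":0,"y":0,"z":0,"rx":0,"ry":0,"rz":0}
    - {"grip":-1,"x":0,"y":0,"z":-0.015,"rx":0,"ry":0,"rz":0}
    - {"grip":-1,"x":0,"y":0,"z":-0.03,"rx":0,"ry":0,"rz":0}
    - {"grip":-1,"x":0,"y":0,"z":-0.04,"rx":0,"ry":0,"rz":0}
    - {"grip":-1,"x":0,"y":0,"z":-0.04,"rx":0,"ry":0,"rz":0}
    - {"grip":-1,"x":0,"y":0,"z":-0.01,"rx":0,"ry":0,"rz":0}
    - {"grip":-1,"x":0,"y":0,"z":0,"rx":0,"ry":0,"rz":0}

```text
time_s: 16.3
position: [0.5293, -0.1363, 0.2428]
tool_rot: [[-0.95, 0.311, 0.001], [0.311, 0.95, -0.0], [-0.001, -0.0, -1.0]]
ft_force: [0.2, 0.1, -0.2]
grip_width: 0.0857
```

```bash
python3 - <<'E'
from t import *
s=env.observe(); print(s['time_s'],s['position'],s['ft_force'])
im=optics.get_image('wrist'); print(lid(cloud(im),.53,-.136,.11,.14))
im=optics.get_image('top'); print(lid(cloud(im),.53,-.136,.11,.14))
print(lid(cloud(im),.471,-.3435))
im=optics.get_image('scene'); print(lid(cloud(im),.53,-.136,.11,.14))
a=im['color'][170:290,220:380]; cv2.imwrite('pics/sc9.png',cv2.resize(a,(800,600),interpolation=cv2.INTER_CUBIC))
E
```

```text
16.3 [ 0.5293243  -0.13626188  0.2427977 ] [ 0.19133708  0.07789871 -0.16907921]
(array([ 0.5269, -0.1373,  0.1248]), array([ 0.5288, -0.1379]), 0.0273, 3125)
(array([ 0.5411, -0.1462,  0.1255]), array([ 0.5385, -0.1472]), 0.0163, 69)
(array([ 0.47  , -0.3448,  0.0593]), array([ 0.4709, -0.3451]), 0.0276, 299)
(array([ 0.5246, -0.1457,  0.1227]), array([ 0.5287, -0.1391]), 0.0285, 343)
```

View pics/sc9.png

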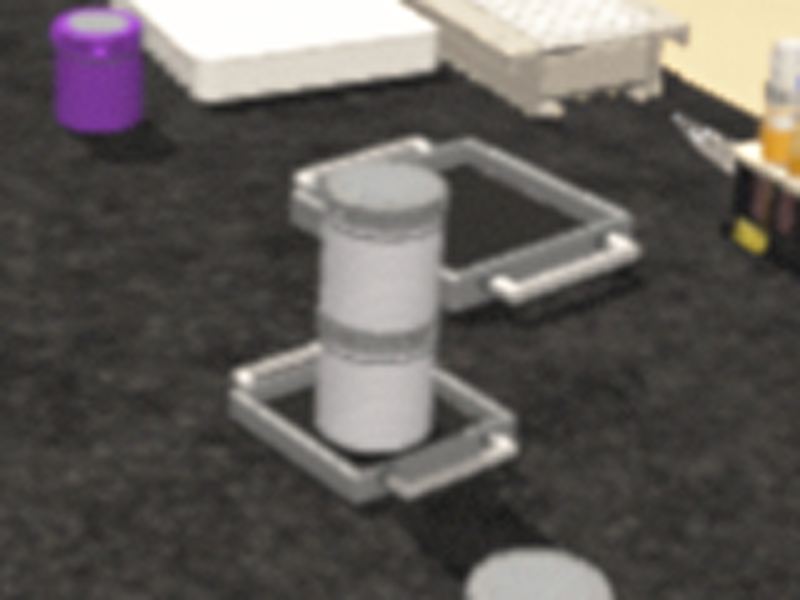

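The stack stands square in the small carrier, with the top at crop (385,190), the base at crop (375,430) and the lid at z≈0.125. The third canister is standing at (0.471, −0.345). I'll hand it in.

```bash
python3 -c "
from h import *
print(order.close_job())"
```

```text
the job is handed in; nothing more can be done
None
```

The full canister stands flat in the small carrier with an empty one squarely on top of it. I handed the job in after about 16 s of the 72 s; no verdict is reported.

- **Which is full:** The canister at (0.485, 0.325) read about 5 to 6 N when lifted. The one at (0.494, 0.124) read about 2 N, so it is empty. I did not heft the third one, because the first was clearly the full one.
- **Placing:** I set the full canister in the carrier and let it go, then stood the empty on top. I lowered each until the wrist force showed contact before releasing.
- **Stack check:** The wrist picture puts the upper lid at (0.529, −0.138, 0.125), within about 1 mm of where the lower lid was measured before stacking. The scene picture shows the stack upright.
- **Third canister:** It still stands on the bench at (0.471, −0.345), about 0.22 m from the carrier's centre.
- **Robot clear:** The gripper is open and well above the stack, and the wrist force is about zero.
- **Checks that disagreed:**
  - The last top-camera lid measurement was off by about 14 mm. It saw only 69 points of the lid, probably because the gripper was in the way, so I set it aside.
  - Estimates of the carrier's centre differed by up to about 3 to 4 mm between cameras, well within the play.

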